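# Lift the freshly glued tablet with the spatula into its curing cradle

## Task

The tablet on the gluing board has just been re-glued, so keep the gripper off it and keep it roughly level: take the wide spatula, slide its blade under the tablet from the open side opposite the fence, between the two hidden bars it rests on (if the blade meets one, draw back and come in further to the side), then lift it and set it gently down in the red cradle, flat on both rails and squarely inside the lips. Draw the spatula out and lay it back flat on the blue mat, and leave the screwdriver and the wrench lying where they are.

Things in the scene. Friction and masses are not known exactly. Their poses are not given: they have to be found in the camera images.
- tablet: Tablet computer 110 (x) x 150 (y) x 9 mm, 0.14 to 0.28 kg, dark glass up, silver body; too wide to grasp. Origin: centre of its underside. Starts level, its underside 5 mm above the gluing board's top, resting on two bars, long edges about parallel to the fence. The blade goes into the 5 mm gap; any higher and it only shoves the tablet's side.
- glue_board: Fixed plywood board, green top, 170 (x) x 190 (y) x 12 mm. Origin at bench level under about the tablet's centre; x points from the open near side to the fence. Top at z = 12 mm, from x = -95 mm to the fence: an aluminium strip, near face at x = 60 mm, 11 mm above the top, full width. The tablet starts 2 to 10 mm short of it. The other sides are open.
- board_middle (a point): Middle of the board's top, same axes as the board. Two fixed bars along x, 5 mm high, 10 mm wide, x = -40 to 45 mm here, carry the tablet and are hidden under it. Clear gap between them 72 mm; the gap's middle lies anywhere from y = -18 to 18 mm here, not measured: feel for it. A blade that meets a bar stops 10 to 20 mm under the tablet and is twisted about the vertical.
- cradle: Fixed red cradle. Origin at bench level at its centre; x points from near end to far end. Two rails along x, x = -70 to 70 mm, black rubber tops at z = 50 mm, covering 52 to 86 mm either side of the middle (y). The tablet lies on them with its x along the cradle's x (either way round), about centred.
- cradle_channel (a point): Same axes as the cradle; middle of the channel between the rails, at the height of their tops. The channel is 104 mm wide, open above and at both ends, 44 mm deep. Lips 8 mm higher than the rail tops: outer ones with inner faces 86 mm either side of the middle, far ones behind each rail at x = 70 mm (not across the channel).
- spatula: Cranked steel spatula, orange handle, 0.2 kg, loose on the mat. Origin: centre of the blade's underside; x to the front edge, z up. Blade 90 (x) x 64 (y) x 2.5 mm, square front edge at x = 45 mm. A 24 mm wide neck rises at x = -39 to -48 mm, so the blade goes at most 80 mm under a thing. Held firmly, it can still turn a few degrees in the fingers under load.
- spatula_grip (a point): Place to grip the handle from above, fingers closing along the spatula's y; 75 mm behind the blade's centre, 48 mm above its underside; same axes as the spatula. The handle is 20 mm wide (flat sides), 24 mm tall, and runs back from 30 mm in front of this point to 64 mm behind it, rising by 8 degrees to the rear.
- spatula_tip (a point): Middle of the blade's front edge, at the level of its underside; same axes as the spatula.
- tool_mat: Fixed blue mat, 240 (x) x 150 (y) x 3 mm thick; origin at bench level at its centre. The spatula starts on it, the blade's centre 25 to 55 mm from the mat's centre towards its +x.
- screwdriver: A screwdriver, a bystander to leave alone: lies in the gap between two of the stations, along x.
- wrench: A steel wrench, a bystander to leave alone: lies in the other gap between two of the stations, along x.
Mind the look-alikes: they are no part of the job. What is shaped like the cradle but green is not meant.

How it is judged:
On the way, in this order (a step that is already met when the one before it is completed fails the run):
1. the tablet is carried on the spatula, at least 20 mm clear of the gluing board (z of tablet in the frame of glue_board above 0.037 m and contact force between spatula and tablet above 0.3 N), for 0.3 s.
2. the tablet lies in the cradle, flat on both rails, and the spatula no longer touches it (x of tablet in the frame of cradle between -0.018 and 0.015 m and y of tablet in the frame of cradle between -0.012 and 0.012 m and z of tablet in the frame of cradle between 0.047 and 0.053 m and angle between tablet's own z axis and vertical below 0.04 rad and angle between the x axis of tablet and the x axis of cradle, either way round below 0.14 rad and contact force between spatula and tablet below 0.05 N and linear speed of tablet below 0.02 m/s), for 0.3 s.
At the end, for the whole second after the job is handed in: Tablet at rest, flat on both rails inside the lips (off centre at most 18 mm to the near end, 15 far, 12 sideways; level to 0.04 rad, turned under 0.14 rad), free of the spatula; spatula at rest, flat (0.1 rad), its blade's centre on the blue mat (all of step 2 and x of spatula in the frame of tool_mat between -0.11 and 0.11 m and y of spatula in the frame of tool_mat between -0.07 and 0.07 m and z of spatula in the frame of tool_mat below 0.012 m and angle between spatula's own z axis and vertical below 0.1 rad and linear speed of spatula below 0.02 m/s); the robot touches nothing.
It fails at once if the gripper or arm touches the tablet (contact force between any of the fingers, the arm and tablet above 0.5 N).
It fails at once if the tablet tips by more than 25 degrees (angle between tablet's own z axis and vertical above 0.44 rad).
It fails at once if the tablet is dropped or banged onto the cradle (more than 25 N) (contact force between tablet and cradle above 25 N).
It fails at once if the screwdriver or the wrench is moved by more than 30 mm (distance of any of screwdriver, wrench from where it was at the start of the episode above 0.03 m).
It also fails if it takes over 72 s, if anything falls off the work surface, if the arm or the gripper's body presses on something with over 40 N, if the wrist force passes 120 N, or if a joint passes its speed limit or range.

## Robot

A 6-joint arm with a two-finger parallel gripper is mounted at the origin on the work surface. World frame = base frame: x ahead of the robot, y to its left, z up, the work surface at z = 0. Lengths are in m, angles in rad, forces in N, time in s.
With the tool pointing down it reaches from about 0.3 to 1 m from the base axis. Payload 5.1 kg.
Tool frame: the origin (TCP) lies at the very end of the fingers, on their centre line; the grasp point (between the pads) lies 19 mm behind it; z points along the fingers, y is the line along which they close (so a half turn about z gives the same grasp; the last joint's range is limited). The gripper opens to 95 mm and grips with 3 to 60 N. Pads are 20 mm wide; open, the fingers measure 119 mm over their backs; the gripper's body (75 mm by 180 mm) begins 59 mm behind the grasp point.
Start: joints at [1.253, 0.124, 1.65, -0, 1.367, -0.083], TCP at [0.151, 0.632, 0.215] pointing down, gripper open.
Joint ranges: [-2.61, 2.61], [-1.02, 2.33], [0.03, 2.71], [-1.35, 4.49], [0.32, 2.68], [-2.91, 2.91]. Speed limits (rad/s): [2.57, 2.57, 3.14, 3.14, 3.14, 3.14].

## Interface

Orientations are given as a rotation vector (axis times angle).
In Python, from cell import robot gives the robot as it stands. The module is installed in compiled form; this text tells all that it offers. Calls block until the motion is done:
- robot.move_to(position, orientation): joint-space move of the TCP to a pose.
- robot.move_l(position, attitude=None, feed=0.15): straight line of the TCP; attitude=None keeps the orientation; feed is the mean speed in m/s.
- robot.goto_joints(angles): joint-space move.
- robot.ungrasp() and robot.grasp(grip_force=None): open the fingers fully, or close them until they stop; grip_force is the grip in N (None keeps the last).
- robot.dwell(seconds).
- robot.inverse_kinematics(position, orientation): joint angles nearest the present ones, or None.
- robot.read_camera(name): name is "scene" or "top" or "wrist"; returns a dict with "color" (400x640x3 uint8, red, green, blue), "fx", "fy", "cx", "cy" (pixels), "distortion" ([k1, k2, p1, p2, k3] as OpenCV has them; the pictures are not rectified), "view" (4x4, takes a point from world to camera coordinates). Camera axes: x right, y down, z forward; pixel columns grow to the right and rows downward; lengths in m; the calibration is good to about 2 mm. A picture is of the moment at which its call begins. There is no depth.
A pose or a line that the arm cannot do raises robot.Unreachable and nothing moves.
- robot.sign_off(): hands the job in; it is judged then, once.
Readings, each from a call of its own:
- robot.get_time_s(): time.
- robot.get_qpos(): joint angles.
- robot.get_joint_velocities(): joint speeds.
- robot.get_tau(): joint torques, N m.
- robot.get_ee_pos(): TCP position.
- robot.get_tcp_rot(): TCP orientation.
- robot.get_force(): force on the tool from outside, world axes, zero at the start.
- robot.get_torque(): the same for the moment, N m.
- robot.get_finger_gap(): finger opening in m.
- robot.get_grasp_force(): force on a finger pad.
Only numpy, scipy, OpenCV 4.12 (cv2) and the standard library are available. Lean on these libraries where they do the work, as an engineer would, in place of code of your own. Each camera call takes 0.05 s, during which the arm holds its last target. There are 200 camera calls.

## Working session

There is one attempt and no reset: what is moved stays moved. The work goes in short steps, each a Python script; the robot and the scene stay as the last script left them, time stands still between calls to the robot, and variables do not carry over. Pictures are saved under pics/ and viewed, at most 10 in all, crops included, and the job is handed in when it is done.

```bash
mkdir -p pics
python3 - <<'E'
from cell import robot
import cv2,numpy as np
for n in("top","scene"):
    c=robot.read_camera(n);cv2.imwrite(f"pics/{n}0.png",c["color"][:,:,::-1])
    print(n,c["fx"],c["fy"],c["cx"],c["cy"],c["distortion"]);print(np.round(c["view"],4).tolist())
print(robot.get_tcp_rot(),robot.get_time_s(),robot.get_force())
E
```

```text
top 457.71435427960813 457.71435427960813 311.67922173123657 200.96919096045332 [-0.0521683  0.         0.         0.         0.       ]
[[-0.0088, -1.0, -0.0016, 0.0957], [-0.9987, 0.0088, -0.0508, 0.5083], [0.0508, 0.0012, -0.9987, 1.4521], [0.0, 0.0, 0.0, 1.0]]
scene 360.97745764114194 360.97745764114194 320.72745440692273 203.27062261519387 [-0.01888028  0.          0.          0.          0.        ]
[[-0.3652, 0.9308, 0.0145, 0.1075], [0.7888, 0.3177, -0.5262, -0.392], [-0.4944, -0.1808, -0.8502, 1.427], [0.0, 0.0, 0.0, 1.0]]
[-3.67965091e-01 -3.11960139e+00  2.86888341e-03] 0.1 [-0.50604979 -0.21003995  0.22521626]
```

View pics/top0.png

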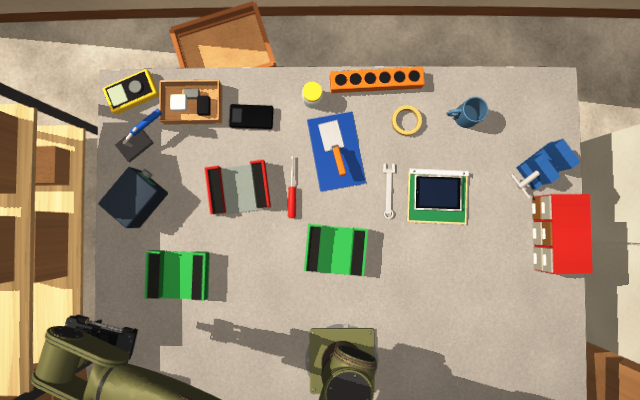

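View pics/scene0.png

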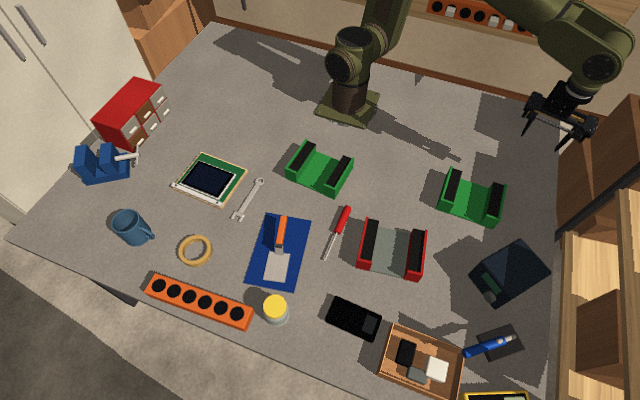

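The top view shows three candidates for the cradle:
- The red-ended frame with black rails at (238,187).
- Two green look-alikes at (177,275) and (336,250). The red drawers at (565,235) are also red, but they aren't a cradle.

Only (238,187) is a red cradle, so it fits. The spatula is at (333,143) on the blue mat, and the tablet is at (438,193) with the fence towards +x, up in the image. I'll confirm this in an enlarged crop and take coarse positions.

```bash
cat > h.py <<'E'
from cell import robot
import cv2,numpy as np
from scipy.spatial.transform import Rotation as R
def ray(c,px):
    K=np.array([[c["fx"],0,c["cx"]],[0,c["fy"],c["cy"]],[0,0,1]])
    u=cv2.undistortPoints(np.float64(px).reshape(-1,1,2),K,np.array(c["distortion"],float)).reshape(-1,2)
    V=np.array(c["view"]);d=np.c_[u,np.ones(len(u))]@V[:3,:3]
    return -V[:3,:3].T@V[:3,3],d
def plane(c,px,z):
    o,d=ray(c,px);return o+d*((z-o[2])/d[:,2])[:,None]
def tri(cs,pxs):
    A=np.zeros((3,3));b=np.zeros(3)
    for c,p in zip(cs,pxs):
        o,d=ray(c,[p]);d=d[0]/np.linalg.norm(d[0]);M=np.eye(3)-np.outer(d,d);A+=M;b+=M@o
    return np.linalg.solve(A,b)
def hsv(c): return cv2.cvtColor(c["color"],cv2.COLOR_RGB2HSV)
def mask(c,lo,hi,roi=None):
    m=cv2.inRange(hsv(c),np.array(lo),np.array(hi))
    if roi: k=np.zeros_like(m);x0,y0,x1,y1=roi;k[y0:y1,x0:x1]=1;m=m*k
    return m
def big(m,n=1):
    cs,_=cv2.findContours(m,cv2.RETR_EXTERNAL,cv2.CHAIN_APPROX_NONE)
    return sorted(cs,key=cv2.contourArea)[::-1][:n]
def down(yaw): # tool z down, tool x at yaw in the plane
    return (R.from_euler('z',yaw)*R.from_euler('x',np.pi)).as_rotvec()
def rect(P): # min-area rectangle of world points (mm precision): centre, sides, angle deg
    return cv2.minAreaRect((P[:,:2]*1000).astype(np.float32))
E
python3 - <<'E'
from h import *
c=robot.read_camera("top");s=robot.read_camera("scene")
a=cv2.resize(c["color"][100:220,190:480],(800,331),interpolation=cv2.INTER_CUBIC)
b=cv2.resize(s["color"][205:290,220:440],(690,267),interpolation=cv2.INTER_CUBIC)
im=np.zeros((598,800,3),np.uint8);im[:331]=a;im[331:,:690]=b
cv2.imwrite("pics/crop1.png",im[:,:,::-1])
for n,lo,hi,roi,z in [("mat",(100,120,60),(125,255,255),(290,100,380,200),.003),("handle",(5,150,120),(20,255,255),(310,110,365,190),.055),("board",(50,80,40),(85,255,255),(400,160,480,230),.012)]:
    m=mask(c,lo,hi,roi);P=plane(c,np.vstack(big(m,3)).reshape(-1,2),z);print(n,rect(P))
m=mask(c,(0,150,80),(6,255,255),(195,150,280,220))
for k in big(m,2):print("red",rect(plane(c,k.reshape(-1,2),.058)))
w=robot.read_camera("wrist");V=w["view"];print("wristcam",w["fx"],w["cx"],w["cy"],(-V[:3,:3].T@V[:3,3]),V[:3,:3].round(3).tolist())
E
```

```text
mat ((671.0802612304688, 10.710990905761719), (237.72628784179688, 148.3285369873047), 9.892908096313477)
handle ((632.6481323242188, 5.594381332397461), (90.06648254394531, 19.425003051757812), 14.717238426208496)
board ((515.7442626953125, -311.9792175292969), (180.4320831298828, 147.5668182373047), 87.29729461669922)
red ((568.1942749023438, 237.4061279296875), (151.62973022460938, 40.79158401489258), 20.63420867919922)
red ((546.4254150390625, 392.961669921875), (145.58290100097656, 48.510398864746094), 6.886449337005615)
wristcam 277.6797929284452 320.1692958086735 199.04586470286472 [0.06999853 0.65218427 0.38308463] [[0.232, 0.973, -0.001], [0.931, -0.222, 0.29], [0.282, -0.068, -0.957]]
```

View pics/crop1.png

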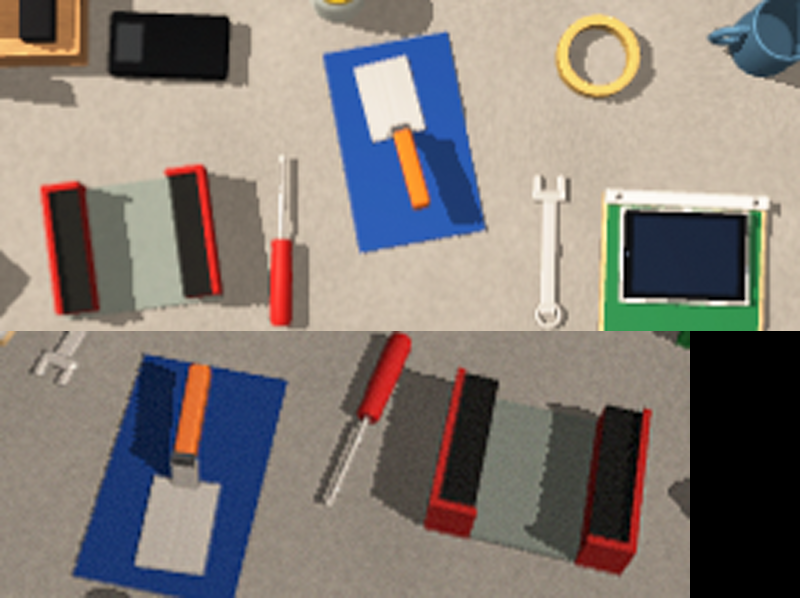

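The crop confirms the red-lipped cradle with grey channel floor, its far lips towards +x. The spatula's handle points toward the robot, and the wrench and screwdriver lie in the gaps. Next I'll take wrist views, two per station.

Run:
```python
from h import *
import pickle
S={"cr":(.555,.315),"mat":(.665,.008),"bd":(.52,-.312)}
out={}
for n,(x,y) in S.items():
    for i,dy in enumerate((.05,-.05)):
        robot.move_to([x+.083,y+dy,.19],down(np.pi));robot.dwell(.15)
        out[n+str(i)]=robot.read_camera("wrist")
pickle.dump(out,open("w.pkl","wb"));print(robot.get_time_s(),robot.get_qpos())
im=np.zeros((600,800,3),np.uint8)
for j,k in enumerate(("cr0","mat0","bd0")): im[(j//2)*300:(j//2)*300+250,(j%2)*400:(j%2)*400+400]=cv2.resize(out[k]["color"],(400,250),interpolation=cv2.INTER_AREA)
im[300:600,400:]=out["bd1"]["color"][0:300,120:520]
cv2.imwrite("pics/w.png",im[:,:,::-1])
```

```text
6.8583 [-6.15266656e-01  2.52646170e-01  1.54475558e+00  1.74959046e-04
  1.34435001e+00 -2.18766319e+00]
```

View pics/w.png

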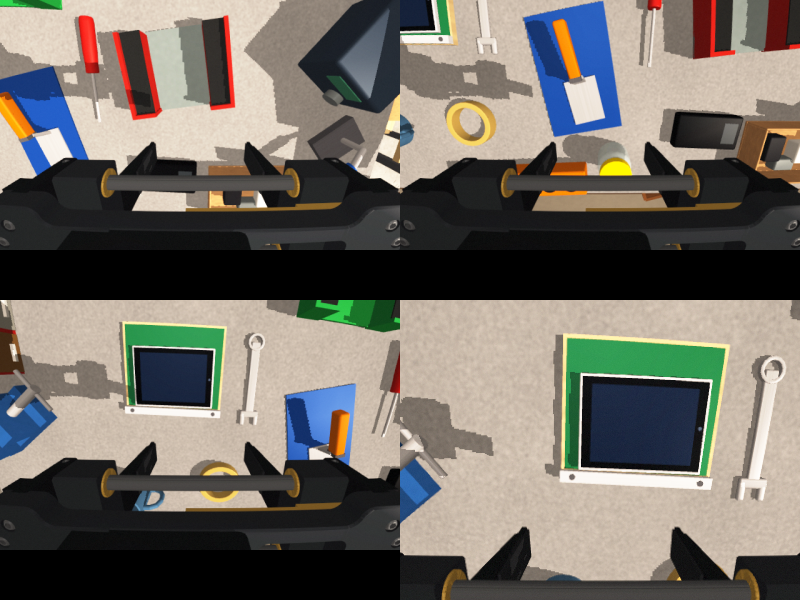

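Wrist views: the cradle, spatula and mat, and tablet with green board (fence at bottom of the picture, i.e. +x) are all in clear view. Next I'll measure them.

```bash
cat > meas.py <<'E'
from h import *
import pickle
o=pickle.load(open("w.pkl","rb"))
U=400//1
def cen(k): m=cv2.moments(k);return (m["m10"]/m["m00"],m["m01"]/m["m00"])
def run(name,st,mf,n,zref):
    cs=[o[st+"0"],o[st+"1"]]
    ks=[sorted(big(mf(c),n),key=lambda k:cen(k)[0]) for c in cs]
    for i in range(n):
        p=tri(cs,[cen(k[i]) for k in ks])
        print(name,i,"tri",(p*1000).round(1))
        for c,k in zip(cs,ks):
            r=rect(plane(c,k[i].reshape(-1,2),zref));print("   px",np.round(cen(k[i])),"rect",np.round(r[0],1),np.round(r[1],1),round(r[2],2))
def roi(m,y1=240,x0=0,x1=640): m[y1:]=0;m[:,:x0]=0;m[:,x1:]=0;return m
def near(c,p,rad): # window about a world point
    V=c["view"];q=V[:3,:3]@np.array(p)+V[:3,3];u=c["fx"]*q[0]/q[2]+c["cx"];v=c["fy"]*q[1]/q[2]+c["cy"];r=rad*c["fx"]/q[2]
    k=np.zeros(c["color"].shape[:2],np.uint8);cv2.rectangle(k,(int(u-r),int(v-r)),(int(u+r),int(v+r)),255,-1);return k
def hm(c,lo,hi): return cv2.inRange(hsv(c),np.array(lo),np.array(hi))
E
cat > m1.py <<'E'
from meas import *
CR=(.555,.315,.05);BD=(.515,-.312,.02);SP=(.66,.008,.02)
red=lambda c:hm(c,(0,150,60),(6,255,255))|hm(c,(174,150,60),(180,255,255))
run("rail","cr",lambda c:hm(c,(0,0,0),(180,140,75))&near(c,CR,.1)&~red(c),2,.05)
run("red","cr",lambda c:cv2.morphologyEx(red(c)&near(c,CR,.11),cv2.MORPH_CLOSE,np.ones((3,3))),2,.058)
run("glass","bd",lambda c:hm(c,(95,0,0),(180,255,110))&near(c,BD,.085),1,.026)
run("board","bd",lambda c:hm(c,(20,70,30),(88,255,255))&near(c,BD,.13),1,.012)
run("fence","bd",lambda c:hm(c,(0,0,170),(180,45,255))&near(c,(BD[0]+.068,BD[1],.02),.1)&~near(c,(BD[0]-.045,BD[1],.02),.1),1,.023)
run("mat","mat",lambda c:hm(c,(100,120,60),(125,255,255))&near(c,(.67,.01,0),.14),1,.003)
run("blade","mat",lambda c:hm(c,(0,0,140),(180,60,255))&near(c,(.71,.025,.005),.065),1,.0055)
run("handle","mat",lambda c:hm(c,(5,150,100),(20,255,255))&near(c,(.64,.006,.05),.08),1,.063)
E
python3 m1.py
```

```text
rail 0 tri [552.7 257.4  47. ]
   px [219. 114.] rect [557.8 259. ] [138.8  33.6] 7.32
   px [311. 113.] rect [557.8 258.2] [138.6  32.8] 7.52
rail 1 tri [535.  394.3  48.9]
   px [346.  96.] rect [540.4 395. ] [138.9  33.5] 7.27
   px [440.  97.] rect [540.5 394.5] [138.7  34.1] 7.25
red 0 tri [567.7 238.8  -6.7]
   px [221. 123.] rect [560.7 262.5] [146.6  55.4] 7.92
   px [298. 130.] rect [561.7 255.3] [146.7  42.1] 8.09
red 1 tri [543.8 424.6 -27.9]
   px [363. 109.] rect [543.3 399.1] [146.9  43.2] 5.29
   px [438. 106.] rect [544.5 390.5] [146.1  57.4] 6.91
glass 0 tri [ 528.6 -310.6   16.4]
   px [278. 122.] rect [ 531.2 -310. ] [142.2 102.3] 87.55
   px [361. 123.] rect [ 531.3 -310.2] [142.5 102.5] 87.79
board 0 tri [ 471.3 -311.8  -19.3]
   px [279.  75.] rect [ 512.5 -310.5] [189.9 154.9] 87.09
   px [358.  76.] rect [ 512.4 -310.7] [189.9 155. ] 87.13
fence 0 tri [ 636.4 -313.9   22.9]
   px [278. 209.] rect [ 630.7 -318.2] [121.8 218.6] 0.29
   px [356. 210.] rect [ 630.6 -307.9] [218.7 123. ] 89.93
mat 0 tri [656.8  11.2  -1.3]
   px [280. 109.] rect [669.8  12.8] [239.  149.3] 10.06
   px [361. 109.] rect [669.6  12.8] [239.  149.5] 10.08
blade 0 tri [720.6  29.5   3.5]
   px [295. 160.] rect [718.   28.8] [95.7 64.5] 13.92
   px [374. 161.] rect [720.6  29.2] [90.3 64.6] 13.9
handle 0 tri [626.9   6.3  56.6]
   px [266.  77.] rect [629.6   7.9] [90.3 21.3] 15.11
   px [365.  77.] rect [630.1   5.9] [89.2 21.6] 12.81
```

```bash
cat > geo.py <<'E'
from meas import *
D=np.pi/180
CR=(np.array([.5491,.3267]),7.3*D); BD=(np.array([.5300,-.3115]),-2.9*D)
TB=(np.array([.5312,-.3101]),-2.33*D); MAT=(np.array([.6697,.0128]),10.07*D); SP=(np.array([.7205,.0292]),13.9*D)
def rot(a): return np.array([[np.cos(a),-np.sin(a)],[np.sin(a),np.cos(a)]])
def inf(f,x,y): return f[0]+rot(f[1])@np.array([x,y])
# TCP for a spatula blade-underside centre at xy,z with yaw; nominal grip offsets
def tcp(xy,z,yaw,off=(-.075,0.),h=.029): p=np.array(xy)+rot(yaw)@np.array(off);return [p[0],p[1],z+h]
E
python3 - <<'E'
from geo import *
import pickle
t=tcp(SP[0],.003,SP[1]);o=down(SP[1])
robot.move_to([t[0],t[1],.12],o)
robot.move_l(t,feed=.1);robot.dwell(.2)
f0=robot.get_force();robot.grasp(60);robot.dwell(.3)
print(robot.get_finger_gap(),robot.get_grasp_force(),robot.get_force()-f0,robot.get_torque())
robot.move_l([t[0],t[1],.13],feed=.1);robot.dwell(.3)
print(robot.get_force()-f0,robot.get_torque(),robot.get_ee_pos(),robot.get_time_s())
c=robot.read_camera("wrist");s=robot.read_camera("scene");tp=robot.read_camera("top")
pickle.dump((c,s,tp),open("g.pkl","wb"))
cv2.imwrite("pics/g.png",np.vstack([cv2.resize(c["color"],(560,350)),s["color"][130:380,60:620]])[:,:,::-1])
E
```

```text
0.01928242170944047 59.99047100543976 [-1.13184785 -0.78272609  0.85766587] [-0.13854364  0.18723739 -0.01304516]
[ 0.85557254  0.53089625 -2.2532571 ] [-0.11336535  0.22968403  0.02557932] [0.64743972 0.01120753 0.12944757] 13.8833
```

View pics/g.png

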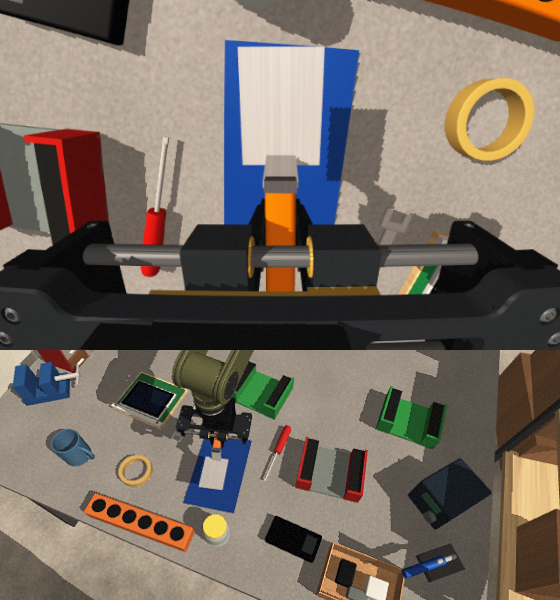

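The spatula is held, and the blade is visible in the wrist view between about (240,47) and (323,165) in the crop. Next I'll get the blade pose in the hand.

```bash
cat > quad.py <<'E'
from geo import *
def quad(k):
    """corner pixels of a four-sided contour from line fits to its sides"""
    pts=k.reshape(-1,2).astype(np.float32);b=cv2.boxPoints(cv2.minAreaRect(pts));L=[]
    for i in range(4):
        a,e=b[i],b[(i+1)%4];u=(e-a)/np.linalg.norm(e-a);t=(pts-a)@u;d=np.abs((pts-a)@np.array([-u[1],u[0]]))
        n=np.linalg.norm(e-a);s=pts[(t>.1*n)&(t<.9*n)&(d<8)]
        d=(s-s.mean(0))@np.array([-u[1],u[0]]);s=s[np.abs(d-np.median(d))<4]
        L.append(cv2.fitLine(s,cv2.DIST_HUBER,0,.01,.01).ravel())
    C=[]
    for i in range(4):
        (a,b_,x,y),(c,d,X,Y)=L[i-1],L[i];t=np.linalg.solve([[a,-c],[b_,-d]],[X-x,Y-y]);C.append((x+a*t[0],y+b_*t[0]))
    return np.array(C)
def pnp(c,C,lx,ly):
    """object pose in world from corners; x = image-up side first. returns R,p"""
    K=np.array([[c["fx"],0,c["cx"]],[0,c["fy"],c["cy"]],[0,0,1]])
    i=np.argsort(C[:,1]);f=C[i[:2]];r=C[i[2:]];f=f[np.argsort(f[:,0])];r=r[np.argsort(r[:,0])]
    W=np.array([[lx,ly,0],[lx,-ly,0],[-lx,ly,0],[-lx,-ly,0]])/2
    _,rv,tv,er=cv2.solvePnPGeneric(W,np.vstack([f,r]),K,np.array(c["distortion"],float),flags=cv2.SOLVEPNP_IPPE)
    V=np.array(c["view"]);out=[(V[:3,:3].T@cv2.Rodrigues(a)[0],V[:3,:3].T@(b.ravel()-V[:3,3])) for a,b in zip(rv,tv)]
    j=int(np.argmax([Rm[2,2] for Rm,_ in out]));return *out[j],er.ravel()
def report(n,Rm,p,er):
    print(n,"p",(p*1000).round(1),"yaw,pitch,roll deg",R.from_matrix(Rm).as_euler('ZYX',degrees=True).round(2),"err",er.round(2))
def blade(c):
    m=hm(c,(0,0,165),(180,60,255));m[210:]=0;m[:,:250]=0;m[:,390:]=0
    m=cv2.morphologyEx(m,cv2.MORPH_OPEN,np.ones((9,9)))
    return quad(big(m)[0])
E
python3 - <<'E'
from quad import *
import pickle
c,_,_=pickle.load(open("g.pkl","rb"))
C=blade(c);print(C.round(1).tolist());report("blade",*pnp(c,C,.09,.064))
P=plane(c,C,.103-.0) ;print((P*1000).round(1).tolist())
E
```

```text
[[271.5, 53.0], [370.0, 53.0], [364.0, 200.0], [277.8999938964844, 200.0]]
blade p [718.3  27.3 120.3] yaw,pitch,roll deg [14.04  3.47 25.37] err [4.07 4.11]
[[756.5, 71.7, 103.0], [771.7, 10.3, 103.0], [675.8, -13.8, 103.0], [660.5, 47.9, 103.0]]
```

```bash
sed -i 's/np.ones((9,9))/np.ones((9,61))/' quad.py
python3 - <<'E'
from quad import *
import pickle
c,_,_=pickle.load(open("g.pkl","rb"))
C=blade(c);print(C.round(1).tolist());report("blade",*pnp(c,C,.09,.064))
P=plane(c,C,.103) ;print((P*1000).round(1).tolist(), (P.mean(0)*1000).round(1))
for z in(.1,.103,.106):
    P=plane(c,C,z);i=np.argsort(C[:,1]);print(z,np.linalg.norm(P[i[0]]-P[i[1]])*1e3,np.linalg.norm(P[i[2]]-P[i[3]])*1e3)
E
```

```text
[[271.5, 53.0], [370.0, 53.0], [364.5, 187.0], [277.3999938964844, 187.0]]
blade p [720.5  30.3 101. ] yaw,pitch,roll deg [14.05 -1.82 -1.79] err [0.36 0.71]
[[756.5, 71.7, 103.0], [771.7, 10.3, 103.0], [685.4, -11.3, 103.0], [670.1, 50.2, 103.0]] [720.9  30.2 103. ]
0.1 64.25967138320283 64.36685318291514
0.103 63.2889024726742 63.39446508018253
0.106 62.318133562145576 62.4220769774499
```

```bash
cat >> geo.py <<'E'
OFF=(-.0757,-.0007)
E
python3 - <<'E'
from geo import *
yaw=BD[1];o=down(yaw)
xy=inf(BD,-.062-.045,0)
t=tcp(xy,0,yaw,OFF)
robot.move_to([t[0],t[1],.13],o)
robot.move_l([t[0],t[1],.046],feed=.12);robot.dwell(.3)
f0=np.mean([robot.get_force() for _ in range(5)],0);m0=robot.get_torque();t0=robot.get_time_s()
z=.046
while z>.037:
    z-=.0005;robot.move_l([t[0],t[1],z],feed=.01);robot.dwell(.05)
    f=robot.get_force()-f0;print(round(z,4),robot.get_ee_pos()[2].round(5),f.round(2),(robot.get_torque()-m0).round(3))
    if f[2]>1.5:break
print(t0,robot.get_time_s())
E
```

```text
0.0455 0.04549 [-0.03  0.15  0.93] [ 0.052 -0.029 -0.015]
0.045 0.04497 [-0.4   1.   -0.06] [-0.023 -0.056 -0.013]
0.0445 0.04448 [-0.55  1.17  0.47] [-0.056  0.    -0.008]
0.044 0.04397 [-0.46  0.94  0.35] [-0.011  0.029  0.008]
0.0435 0.04347 [-0.42  0.05 -0.29] [-0.035 -0.018 -0.009]
0.043 0.04297 [-0.62  0.1   0.49] [-0.021 -0.068 -0.027]
0.0425 0.04246 [-0.22  1.22  0.27] [ 0.008 -0.054  0.01 ]
0.042 0.04195 [ 0.08 -0.61 -0.66] [0.002 0.009 0.005]
0.0415 0.04146 [-0.23  0.2   0.17] [-0.045 -0.02   0.   ]
0.041 0.04098 [-0.21  0.72  0.48] [-0.049 -0.009  0.048]
0.0405 0.04058 [ 0.32 -0.25  0.07] [ 0.02  -0.074 -0.069]
0.04 0.04033 [-1.21  1.07  4.65] [0.071 0.131 0.052]
16.7833 20.3833
```

```bash
cat > ins.py <<'E'
from geo import *
def F(n=4):
    a=[]
    for _ in range(n): a.append(np.r_[robot.get_force(),robot.get_torque()]);robot.dwell(.01)
    return np.mean(a,0)
def insert(y,tip0,tip1,z,step=.005,lim=4.):
    """straight in along board x at lateral y; returns tip x reached and whether it was blocked"""
    yaw=BD[1];t=tcp(inf(BD,tip0-.045,y),0,yaw,OFF);robot.move_l([t[0],t[1],z],down(yaw),feed=.08);robot.dwell(.15)
    b=F(8);x=tip0
    while x<tip1-1e-6:
        x=min(x+step,tip1);t=tcp(inf(BD,x-.045,y),0,yaw,OFF)
        robot.move_l([t[0],t[1],z],feed=.06);f=F()-b;fx=rot(-yaw)@f[:2]
        print(round(x*1e3),np.round(fx,2),f[2].round(2),f[3:].round(3))
        if fx[0]<-lim or abs(f[2])>8:return x,f
    return x,None
E
python3 - <<'E'
from ins import *
x,f=insert(0.,-.062,.02,.0418)
if f is not None: print("blocked",x)
print(robot.get_time_s())
E
```

```text
-57 [-0.32  0.18] -0.13 [ 0.011 -0.011 -0.   ]
-52 [-0.36  0.68] -0.37 [0.022 0.002 0.004]
-47 [0.16 0.47] -0.01 [ 0.042 -0.012  0.03 ]
-42 [0.28 0.01] 0.06 [ 0.004 -0.018  0.009]
-37 [-7.36  0.97] 3.95 [ 0.115  1.115 -0.139]
blocked -0.03700000000000001
22.2667
```

Blocked at the bar's front (x = -40). The moment about z is negative, so the -y corner hit and I need to move to +y. I'll draw back and check the blade hasn't twisted in the fingers.

Run:
```python
from ins import *
import pickle
t=tcp(inf(BD,-.062-.045,0),0,BD[1],OFF);robot.move_l([t[0],t[1],.0418],feed=.08);robot.dwell(.1)
c=robot.read_camera("wrist");pickle.dump(c,open("b.pkl","wb"))
cv2.imwrite("pics/b.png",cv2.resize(c["color"][0:260,160:480],(738,600),interpolation=cv2.INTER_CUBIC)[:,:,::-1])
```

```text
(no output)
```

View pics/b.png

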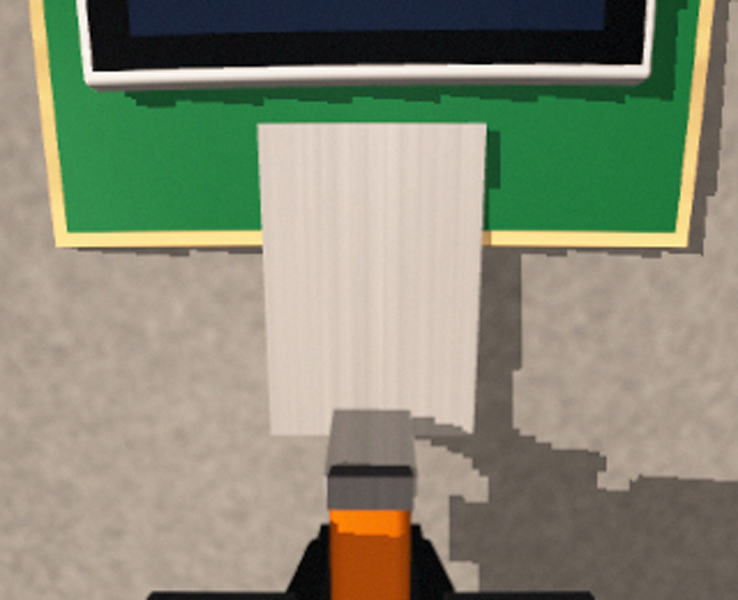

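The blade is still square: its front edge runs from (258,124) to (486,123), parallel to the board edge at row 246, and it's centred at y≈0. Trying +8 mm, then +15 mm if that blocks.

Run:
```python
from ins import *
for y in (.008,.015):
    x,f=insert(y,-.062,.02,.0418)
    if f is None: print("in at",y);break
    t=tcp(inf(BD,-.062-.045,y),0,BD[1],OFF);robot.move_l([t[0],t[1],.0418],feed=.08)
print(robot.get_time_s(),robot.get_ee_pos())
```

```text
-57 [-0.05  0.27] -0.24 [0.02  0.01  0.015]
-52 [ 0.21 -0.31] -0.28 [0.031 0.009 0.019]
-47 [-0.03 -0.3 ] 0.11 [ 0.021  0.02  -0.006]
-42 [ 0.22 -0.62] 0.06 [ 0.026  0.009 -0.01 ]
-37 [-0.07 -0.29] -0.21 [0.016 0.013 0.012]
-32 [ 0.18 -0.25] -0.08 [0.005 0.014 0.017]
-27 [-0.37 -0.39] -0.46 [0.01  0.032 0.029]
-22 [ 0.24 -0.15] 0.17 [0.004 0.009 0.024]
-17 [-0.23 -0.08] -0.34 [-0.006  0.029  0.022]
-12 [-0.42 -0.05] -0.24 [ 0.018  0.012 -0.009]
-7 [ 0.35 -0.09] -0.19 [0.032 0.004 0.006]
-2 [-0.22 -0.33] -0.1 [0.013 0.025 0.021]
3 [-0.18  0.08] -0.6 [0.016 0.    0.011]
8 [ 0.06 -0.01] -0.34 [ 0.012  0.022 -0.001]
13 [-0.19 -0.15] -0.31 [-0.002  0.015  0.02 ]
18 [0.17 0.03] -0.29 [0.009 0.019 0.013]
20 [-0.13  0.19] 0.15 [0.005 0.022 0.012]
in at 0.008
28.1583 [ 0.42983191 -0.29908982  0.0417948 ]
```

Run:
```python
from ins import *
import pickle
b=F(8);p=robot.get_ee_pos()
robot.move_l([p[0],p[1],p[2]+.02],feed=.03);print((F()-b).round(3))
robot.move_l([p[0],p[1],.13],feed=.06);robot.dwell(.3);print((F(8)-b).round(3),robot.get_time_s(),robot.get_ee_pos())
c=robot.read_camera("wrist");s=robot.read_camera("scene");pickle.dump((c,s),open("l.pkl","wb"))
a=s["color"][120:240,120:340]
cv2.imwrite("pics/l.png",np.vstack([cv2.resize(c["color"],(560,350)),cv2.resize(a,(560,250))[:250]])[:,:,::-1])
```

```text
[-2.930e-01  2.670e-01 -1.637e+00  9.000e-03  1.860e-01  1.000e-03]
[-0.002 -0.217 -1.234  0.005  0.166  0.025] 30.725 [ 0.42969455 -0.29904381  0.12986003]
```

View pics/l.png

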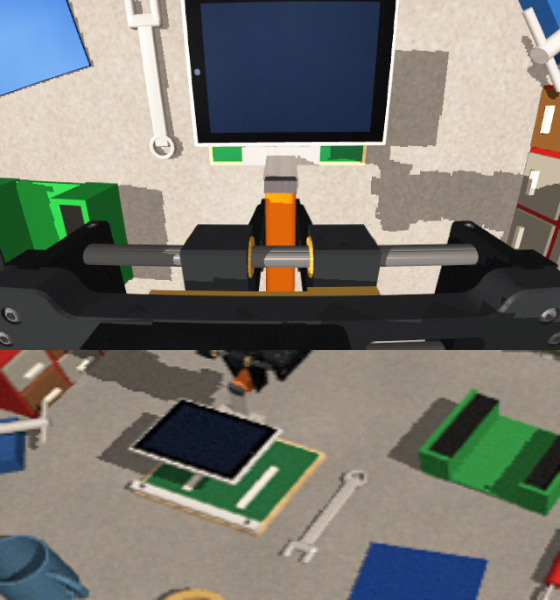

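The tablet is carried level-looking on the blade and clear of the board; the wrench is untouched. Next I'll measure its pose in the hand.

```bash
cat > tab.py <<'E'
from quad import *
def tablet(c,ztop):
    """tablet pose from the glass's near corners and sides (glass 142 x 102, 51 mm to its centre)"""
    m=hm(c,(0,0,0),(180,255,110))&~hm(c,(35,80,0),(88,255,255));m[170:]=0;m[:,:190]=0;m[:,470:]=0
    m=cv2.morphologyEx(m,cv2.MORPH_OPEN,np.ones((25,25)));C=quad(big(m)[0])
    P=plane(c,C,ztop);i=np.argsort(C[:,1]);far=P[i[:2]];nr=P[i[2:]]
    nr=nr[np.argsort(C[i[2:],0])];far=far[np.argsort(C[i[:2],0])]
    d=nr[0]-nr[1];yaw=np.arctan2(d[1],d[0])-np.pi/2
    ctr=nr.mean(0)[:2]+rot(yaw)@np.array([.0512,0])
    s=(far-nr)[:,:2];sy=np.arctan2(s[:,1],s[:,0])
    print("C",C.round(1).tolist(),"w near/far mm",(np.linalg.norm(d)*1e3).round(1),(np.linalg.norm(far[0]-far[1])*1e3).round(1),"len",(np.linalg.norm(s,axis=1)*1e3).round(1),"yaw",(yaw/D).round(2),"sides",(sy/D).round(2),"ctr",(ctr*1e3).round(1))
    return ctr,yaw
E
python3 - <<'E'
from tab import *
import pickle
c,s=pickle.load(open("l.pkl","rb"))
for z in(.109,.1125): ctr,yaw=tablet(c,z)
p=np.array([.4297,-.29904]);a=BD[1]
print("rel to TCP (spatula axes)",rot(-a)@(ctr-p)*1e3,(yaw-a)/D)
E
```

```text
C [[211.10000610351562, 0.0], [451.20001220703125, 0.0], [437.6000061035156, 160.60000610351562], [225.8000030517578, 162.10000610351562]] w near/far mm 146.7 145.1 len [98.9 98.1] yaw -2.43 sides [-2.58 -1.68] ctr [ 531.4 -310.8]
C [[211.10000610351562, 0.0], [451.20001220703125, 0.0], [437.6000061035156, 160.60000610351562], [225.8000030517578, 162.10000610351562]] w near/far mm 144.0 142.4 len [97.  96.3] yaw -2.43 sides [-2.58 -1.68] ctr [ 531.9 -310.7]
rel to TCP (spatula axes) [102.69344998  -6.44545756] 0.4701717733961954
```

Run:
```python
from tab import *
import pickle
d=np.array([.1027,-.0064]);yaw=CR[1]
t=inf(CR,-.002,-.002)-rot(yaw)@d
p=robot.get_ee_pos();print(t, robot.inverse_kinematics([t[0],t[1],.06],down(yaw)))
robot.move_l([p[0],p[1],.16],feed=.08)
robot.move_l([t[0],t[1],.16],down(yaw),feed=.12)
robot.move_l([t[0],t[1],.11],feed=.08);robot.dwell(.2)
c=robot.read_camera("wrist");pickle.dump(c,open("c.pkl","wb"));e=robot.get_ee_pos();print(e,robot.get_time_s())
cv2.imwrite("pics/c.png",c["color"][:,:,::-1])
ctr,y2=tablet(c,e[2]-.0175)
print("tablet in cradle mm",rot(-CR[1])@(ctr-CR[0])*1e3,(y2-CR[1])/D)
```

```text
[0.44468957 0.31776067] [ 5.22209012e-01  4.65367154e-02  2.00849759e+00 -8.88178420e-16
  1.08655835e+00  1.96559630e+00]
[0.44508638 0.31799747 0.11072333] 37.6667
C [[211.3000030517578, 0.0], [449.0, 0.0], [438.70001220703125, 160.5], [225.5, 162.10000610351562]] w near/far mm 145.2 141.4 len [97.3 96.5] yaw 7.8 sides [7.49 9.73] ctr [548.1 324.7]
tablet in cradle mm [-1.2963822  -1.89574751] 0.5048196722603514
```

View pics/c.png

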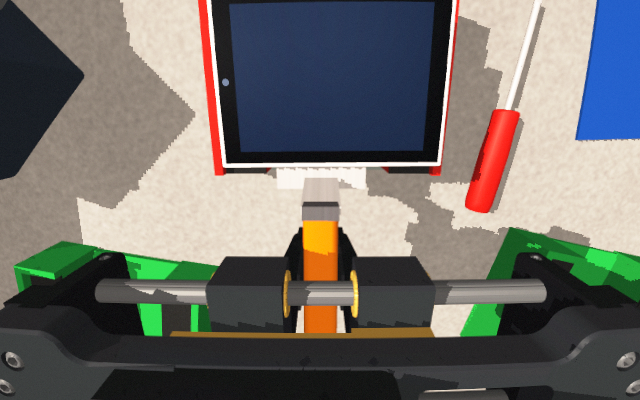

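The tablet is centred over the red cradle, with red lips showing evenly on both sides at columns ~210 and ~455. Lowering it now.

Run:
```python
from ins import *
p=robot.get_ee_pos();x,y=p[:2]
robot.move_l([x,y,.084],feed=.05);robot.dwell(.1);b=F(6)
for z in (.081,.078,.076,.074,.072,.070,.068,.066):
    robot.move_l([x,y,z],feed=.02);f=F()-b;print(z,f.round(2))
    if f[2]>12:break
robot.move_l([x,y,.059],feed=.03);robot.dwell(.1);print((F()-b).round(2))
import pickle;pickle.dump(robot.read_camera("wrist"),open("d.pkl","wb"))
yaw=CR[1];u=rot(yaw)@np.array([-.115,0])
robot.move_l([x+u[0]*.1,y+u[1]*.1,.059],feed=.05);print((F()-b).round(2))
robot.move_l([x+u[0],y+u[1],.059],feed=.08);print((F()-b).round(2),robot.get_time_s())
robot.move_l([x+u[0],y+u[1],.14],feed=.12);robot.dwell(.1)
c=robot.read_camera("wrist");s=robot.read_camera("scene");tp=robot.read_camera("top");pickle.dump((c,s,tp),open("e.pkl","wb"))
im=np.zeros((600,640,3),np.uint8);im[:270]=c["color"][:270];im[280:]=cv2.resize(s["color"][190:300,330:550],(640,320),interpolation=cv2.INTER_CUBIC)
cv2.imwrite("pics/e.png",im[:,:,::-1])
```

```text
0.081 [ 0.24 -0.04 -0.22  0.01  0.02 -0.01]
0.078 [ 0.56  0.01  0.22 -0.    0.03  0.03]
0.076 [ 0.4   0.34  0.19  0.04 -0.03  0.01]
0.074 [ 0.26 -0.16  1.62  0.01 -0.13 -0.01]
0.072 [-0.19 -0.04  1.72 -0.01 -0.13  0.02]
0.07 [ 0.55 -0.11  1.69 -0.   -0.16  0.02]
0.068 [-0.12  0.22  1.6   0.01 -0.15 -0.01]
0.066 [ 0.08  0.12  1.85  0.03 -0.16  0.02]
[-0.12  0.07  1.88  0.02 -0.14 -0.01]
[ 0.33 -0.18  1.86  0.02 -0.16  0.01]
[ 1.09 -0.39  1.63  0.   -0.12 -0.01] 43.3083
```

View pics/e.png

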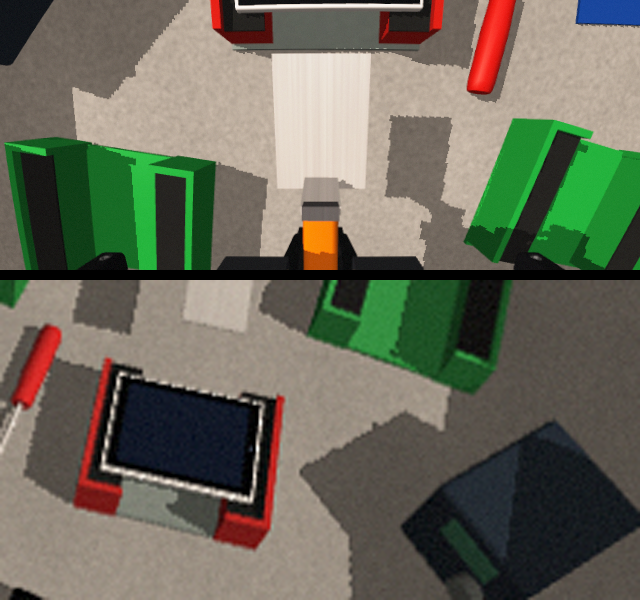

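The tablet lies flat and squarely on both rails and the blade is out. Next, lay the spatula back on the mat.

Run:
```python
from ins import *
import pickle
yaw=MAT[1];t=tcp(inf(MAT,.045,0),0,yaw,OFF)
p=robot.get_ee_pos();robot.move_l([p[0],p[1],.17],feed=.12)
robot.move_l([t[0],t[1],.17],down(yaw),feed=.15)
robot.move_l([t[0],t[1],.045],feed=.1);robot.dwell(.1);b=F(6)
z=.034
while z>.0295:
    robot.move_l([t[0],t[1],z],feed=.03);f=F()-b;print(z,f[2].round(2))
    if f[2]>1.5:break
    z-=.001
robot.ungrasp();robot.dwell(.2)
robot.move_l([t[0],t[1],.15],feed=.1)
robot.move_to([t[0]-.1,t[1],.3],down(yaw));robot.dwell(.3)
tp=robot.read_camera("top");s=robot.read_camera("scene");w=robot.read_camera("wrist");pickle.dump((tp,s,w),open("f.pkl","wb"))
print(robot.get_time_s(),robot.get_finger_gap())
im=np.vstack([cv2.resize(w["color"],(640,400))[:330],cv2.resize(s["color"][190:300,180:440],(640,270),interpolation=cv2.INTER_CUBIC)])
cv2.imwrite("pics/f.png",im[:,:,::-1])
m=hm(tp,(95,0,0),(180,255,110))&near(tp,(*CR[0],.06),.06)
r=rect(plane(tp,big(m)[0].reshape(-1,2),.059));print(r,rot(-CR[1])@(np.array(r[0])/1e3-CR[0])*1e3)
```

```text
0.034 -0.08
0.033 -0.22
0.032 -0.26
0.031 6.32
54.775 0.0951605355281287
((549.5345458984375, 327.8516845703125), (98.07257080078125, 129.36328125), 7.584038257598877) [0.57736201 1.08713412]
```

View pics/f.png

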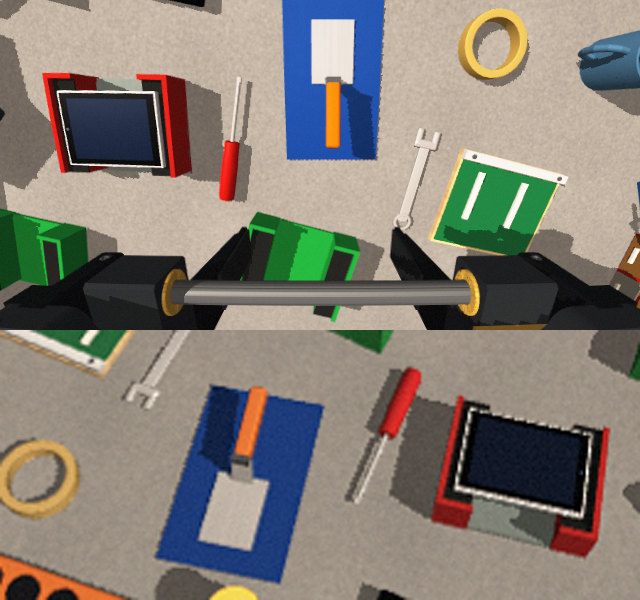

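The tablet is centred to about 1 mm and turned 0.3°. The spatula lies flat on the mat, and the screwdriver and wrench are where they were. Handing in.

```bash
python3 -c "
from cell import robot
print(robot.sign_off(),robot.get_time_s())"
```

```text
the job is handed in; nothing more can be done
the job is handed in; nothing more can be done
```

I handed the job in at about 55 s of the 72 s limit: the tablet is in the red cradle within about 1 mm of centre, the spatula is back flat on the blue mat, and the screwdriver and wrench were not moved; the sign-off returned no verdict.

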